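Pack a repair kit in layers: loose parts below, card on top

TASK

Pack the repair kit in layers: first tip the tray by its upright lever so that all its three loose components slide into the deep well of the case, then slide the circuit card along its deck, over them, until it drops behind the sill and lies flat and fully home. Leave the tip tray back level, and everything else on the bench where it is.

Things in the scene. Friction and masses are not known exactly. Their poses are not given: they have to be found in the camera images.
- station: Fixed packing station: grey case (124 x by 172 y mm) in the middle, blue loading deck on its right (-y), tip tray on its left (+y). Origin: centre of the case's underside; y runs from deck through case to tray, z up. Case side walls fill x 54 to 62 either side, 66 high; stop wall at the +y end, inner face y +77, 64 high; low sill at the -y end, inner face y -78, top at height 53.
- well (a point): Centre of the floor of the case's deep well: the floor is 4 mm above the bench, the well 80 mm wide (station x -40 to +40) and 155 mm long (y -78 to +77), 46 mm deep below the ledges.
- card_home (a point): Midway between the case's two ledges (along both long sides, 14 mm wide, top at height 50), level with their tops: the underside of a card fully home lies here, with 4 mm slack either way in x, +2 and -3 in y. Sliding in +y from the deck the card drops 3 mm onto the ledges once its trailing end has passed the sill, just before it meets the stop wall.
- deck (a point): Centre of the deck's top, 178 mm to -y of the station's origin, height 53. The deck runs from y -86 to -270, between guide rails 108 mm apart and 66 high, in line with the case's side walls.
- tray_hinge (a point): Middle of the tip tray's hinge line, along the station's x, at station y +72, height 72. The level aluminium tray (84 by 105 mm, floor 4 thick, rims 22 high) reaches from here to y +177; it is open at this edge, over the well.
- tray (a joint): Tilt of the tip tray (rad): 0 level, its rest, to which its own weight brings it back when released; 1.1 at its stop, outer edge raised, emptying over the well. Pushing the lever towards the station's -y with a few newtons tips it; go nearly to the stop and wait a moment so that all slides out.
- lever_ball (a point): Centre of the black ball (18 mm) on the tray's upright steel lever (rod 10 mm thick, straight down 88 mm from the ball when level; the lowest 20 mm is at the tray's height). The lever stands on the robot's side of the tray, at station x -70, y +97, ball 167 high when level; it leans over the case as the tray tips (ball 137 high, near y -1, at the stop).
- card: Loose dark circuit card, 100 (x) by 150 (y) by 5 mm, 0.17 to 0.35 kg, low components on top, and at its -y end an upright steel bracket 90 mm wide (x), 3 mm thick, rising to 35 mm above the card's underside, its outer face flush with the end, y = -75. Origin: centre of its underside; its axes are parallel to the station's. It starts on the deck.
- heatsink_a: Loose finned aluminium heatsink, 24 by 24 by 14 mm, 25 g; origin at the centre of its underside. Starts in the tip tray.
- heatsink_b: Loose finned aluminium heatsink like the other one. Starts in the tip tray.
- inductor: Loose dark grey square inductor, 22 by 22 by 14 mm, 30 g; origin at the centre of its underside. Starts in the tip tray.
- screwdriver: Bystander: screwdriver 170 mm long lying in front of the station.
- paste_jar: Bystander: small jar, 44 mm diameter, 45 mm high, beyond the station.
- spray_can: Bystander: white can 52 mm diameter, 150 mm high.
- green_board: Bystander: green board 90 by 140 mm lying flat.
- meter: Bystander: red meter 160 by 80 by 35 mm lying flat.
- screw_dish: Bystander: shallow black dish 90 by 70 by 20 mm.
- brush: Bystander: flat brush 150 mm long lying beyond the station.

How it is judged:
By the outcome, as a careful person would: the job done as asked, in the order asked, and still so for the second after the job is handed in, with the robot touching nothing.
It also fails if it takes over 56 s, if anything falls off the work surface, if the arm or the gripper's body presses on something with over 40 N, if the wrist force passes 120 N, or if a joint passes its speed limit or range.

ROBOT

A 6-joint arm with a two-finger parallel gripper is mounted at the origin on the work surface. World frame = base frame: x ahead of the robot, y to its left, z up, the work surface at z = 0. Lengths are in mm, angles in rad, forces in N, time in s.
With the tool pointing down it reaches from about 350 to 850 mm from the base axis. Payload 8.1 kg.
Tool frame: the origin (TCP) lies at the very end of the fingers, on their centre line; the grasp point (between the pads) lies 19 mm behind it (ctrl.pinch_z is the distance from the TCP to the grasp point, in mm); z points along the fingers, y is the line along which they close (so a half turn about z gives the same grasp; the last joint's range is limited). The gripper opens to 93 mm and grips with 3 to 60 N. Pads are 15 mm wide; open, the fingers measure 128 mm over their backs; the gripper's body (75 mm by 188 mm) begins 65 mm behind the grasp point.
Start: joints at [1.068, 0.13, 1.488, -0, 1.523, -0.085], TCP at [243.43, 548.404, 218.635] pointing down, gripper open.
Joint ranges: [-2.96, 2.96], [-0.89, 2.26], [0.02, 2.5], [-1.34, 4.48], [0, 2.73], [-2.66, 2.66]. Speed limits (rad/s): [2.39, 2.39, 2.79, 3.14, 3.14, 3.14].

INTERFACE

Orientations are given as a 3x3 rotation matrix whose columns are the frame's x, y, z axes.
In Python, from workcell import ctrl, imaging gives the robot as it stands (ctrl), with the cameras (imaging).
- The arm moves only by the tool drive_effector, called after "Call:" in YAML: its name, and indented under it one key for each argument. Schema: {"type":"object","properties":{"offsets":{"type":"string"},"force":{"type":"number"},"only":{"type":"string"},"quiet":{"type":"boolean"},"lines":{"type":"string"}},"required":["offsets"],"additionalProperties":false}. offsets is a string of 1 to 10 rows, one to a line, with the numbers parted by spaces; each row has 5 numbers: dx, dy, dz in shares of the most that a row can go, 1 being 50 mm, then a turn about the tool's z in parts of the range, where 1.0 means pi rad, then the finger opening in mm; each row shifts and turns the commanded pose from where the row before left it, along the tool's axes as they then stand; what a row does not reach is not made up. A row lasts 1/10 s, in which the tool goes at most 50 mm and 0.15 rad, less where a joint would pass 70% of its speed; a pose out of reach is approached as far as the arm can. The fingers move at their own pace and stop on an object; force is the grip in N (left out, the last holds). Time passes only in rows, so rows that do not move let the fingers close. The tool returns the time, the measured TCP pose, the force, the opening and the grip force at its end. only (a regular expression) keeps the lines of the reply that match it, lines (a string "A,B") keeps lines A to B, and quiet returns only ok. Input that does not fit is refused with a message, and nothing moves.
- ctrl.state(): the state, without advancing time (a new reading comes with each control period).
- imaging.get_image(name): name is "side" or "top" or "wrist"; returns the picture (400x640x3 uint8, blue, green, red); there is no depth.
- imaging.calibration(name): a dict with "fx", "fy", "cx", "cy" (pixels), "world_from_camera" (4x4, takes a point from camera to world coordinates). Camera axes: x right, y down, z forward; pixel columns grow to the right and rows downward; lengths in mm; the calibration is good to about 2 mm. A picture is of the moment at which its call begins: read the wrist's pose just before it. calibration takes no time and is no camera call; for the wrist camera it gives the pose at the moment of the call.
- ctrl.job_done(): hands the job in; it is judged then, once.
The state is a dict: "t": time; "joints": joint angles; "qvel": joint speeds; "joint_efforts": joint torques, N m; "ee_pos": TCP position; "tcp_rot": TCP orientation; "wrist_force": force on the tool from outside, world axes, zero at the start; "wrist_torque": the same for the moment, N m; "grip_width": finger opening in mm; "gripper_force": force on a finger pad.
Only numpy, scipy, OpenCV 4.12 (cv2) and the standard library are available. Lean on these libraries where they do the work, as an engineer would, in place of code of your own. Each camera call takes 0.05 s, during which the arm holds its last target. There are 200 camera calls.

## Working session

There is one attempt and no reset: what is moved stays moved. The work goes in short steps, Python scripts to look and compute and a tool call to move; the robot and the scene stay as the last step left them, time stands still between calls to the robot, and variables do not carry over. Pictures are saved under pics/ and viewed, at most 10 in all, crops included, and the job is handed in when it is done.

```bash
ls; mkdir -p pics
```

Run:
```python
from workcell import ctrl, imaging
import cv2,numpy as np
a=imaging.get_image("top");b=imaging.get_image("side")
cv2.imwrite("pics/top0.png",a);cv2.imwrite("pics/side0.png",b)
for n in("top","side"):
    c=imaging.calibration(n);print(n,c["fx"],c["fy"],c["cx"],c["cy"]);print(np.round(c["world_from_camera"],3))
s=ctrl.state();print(s["t"],s["ee_pos"],np.round(s["tcp_rot"],3),s["wrist_force"],s["grip_width"])
```

```text
pics
workcell.py
top 375.21221858315255 375.21221858315255 316.62122540780626 199.34968747309958
[[ 1.000000e-02 -9.990000e-01  4.900000e-02  4.885560e+02]
 [-1.000000e+00 -9.000000e-03  1.700000e-02  4.858400e+01]
 [-1.700000e-02 -5.000000e-02 -9.990000e-01  1.273148e+03]
 [ 0.000000e+00  0.000000e+00  0.000000e+00  1.000000e+00]]
side 416.3834608587 416.3834608587 311.82910262888174 197.45115167469896
[[ 9.91000e-01 -9.30000e-02  9.70000e-02  4.49015e+02]
 [-1.34000e-01 -7.66000e-01  6.29000e-01 -5.66980e+02]
 [ 1.60000e-02 -6.36000e-01 -7.71000e-01  9.12622e+02]
 [ 0.00000e+00  0.00000e+00  0.00000e+00  1.00000e+00]]
0.1 [243.14789897 547.96200872 217.71974074] [[-0.914  0.406 -0.001]
 [ 0.406  0.914 -0.001]
 [ 0.    -0.002 -1.   ]] [-0.57711793 -0.3670085  -0.69272232] 93.24760253158969
```

View pics/top0.png

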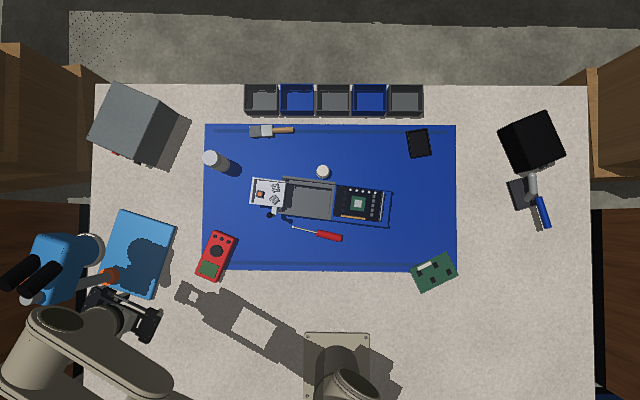

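View pics/side0.png

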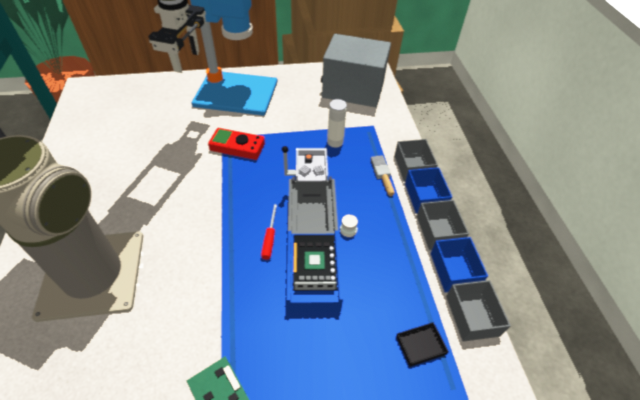

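The top view shows the tray around (267,193), the case at (310,199), the deck with the card at (360,203), and the lever ball near (272,213). In the side view the ball is at (285,150) and the card is at (315,262). I'll enlarge the crops for measuring.

Run:
```python
import cv2
a=cv2.imread("pics/top0.png")[165:240,240:400];b=cv2.imread("pics/side0.png")[135:325,260:360]
cv2.imwrite("pics/topc.png",cv2.resize(a,None,fx=5,fy=5,interpolation=cv2.INTER_CUBIC))
cv2.imwrite("pics/sidec.png",cv2.resize(b,None,fx=3,fy=3,interpolation=cv2.INTER_CUBIC))
```

```text
(no output)
```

View pics/topc.png

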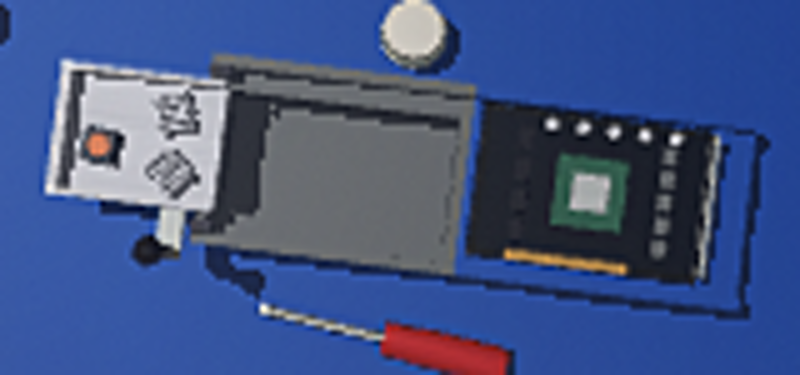

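View pics/sidec.png

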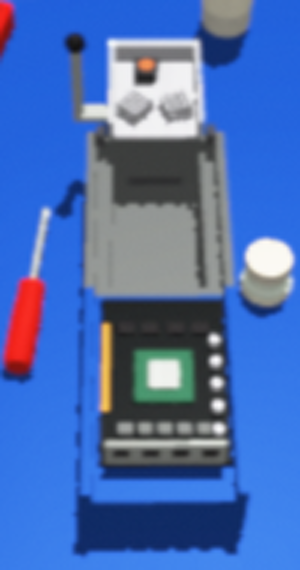

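Create h.py:
```python
import numpy as np
from workcell import ctrl, imaging
def ray(n,u,v):
    c=imaging.calibration(n);T=np.array(c["world_from_camera"])
    d=T[:3,:3]@[(u-c["cx"])/c["fx"],(v-c["cy"])/c["fy"],1];return T[:3,3],d/np.linalg.norm(d)
def plane(n,u,v,z):
    o,d=ray(n,u,v);return o+d*(z-o[2])/d[2]
def tri(p,q):  # p,q: (name,u,v)
    (o1,d1),(o2,d2)=ray(*p),ray(*q)
    s=np.linalg.lstsq(np.c_[d1,-d2],o2-o1,rcond=None)[0]
    a,b=o1+d1*s[0],o2+d2*s[1];return (a+b)/2,np.linalg.norm(a-b)
```

Run:
```python
from h import *
np.set_printoptions(precision=1,suppress=True)
T=lambda u,v:("top",(u+.5)/5-.5+240,(v+.5)/5-.5+165)
S=lambda u,v:("side",(u+.5)/3-.5+260,(v+.5)/3-.5+135)
for n,t,s in [("ball",(147,249),(75,43)),("case nearL(-x,-y)",(455,272),(87,287)),("case(+x,-y)",(477,86),(233,290)),
 ("case(+x,+y)",(213,55),(222,133)),("brk -x",(697,280),(103,444)),("brk +x",(716,137),(228,442)),("tray -x+y",(47,192),(109,40)),("tray +x+y",(63,62),(199,40)),("card +x+y",(483,100),(222,301)),("card -x+y",(467,257),(104,300))]:
    p,e=tri(T(*t),S(*s));print(n,p,"gap %.1f"%e)
```

```text
ball [496.3 207.5 168.2] gap 2.5
case nearL(-x,-y) [485.   23.7  68.8] gap 1.2
case(+x,-y) [605.1  10.4  62.3] gap 1.7
case(+x,+y) [624.  181.5  65.3] gap 0.6
brk -x [ 481.9 -128.6   84.8] gap 0.5
brk +x [ 572.5 -140.    87.7] gap 0.2
tray -x+y [532.3 281.3  97.6] gap 1.9
tray +x+y [615.6 272.9  96.1] gap 0.2
card +x+y [596.2   6.2  54. ] gap 2.8
card -x+y [496.4  15.7  59.3] gap 2.1
```

Run:
```python
import numpy as np
S=np.array([[-70,97],[-62,-86],[62,-86],[62,86],[-42,177],[42,177]]);W=np.array([[496.3,207.5],[485,23.7],[605.1,10.4],[624,181.5],[532.3,281.3],[615.6,272.9]])
z=lambda a:a[:,0]+1j*a[:,1]
s,w=z(S),z(W);k=(w-w.mean())@np.conj(s-s.mean());th=np.angle(k);t=w.mean()-np.exp(1j*th)*s.mean()
print("yaw",th,"origin",t,"scale",abs(k)/np.sum(abs(s-s.mean())**2));print(np.round(w-(np.exp(1j*th)*s+t),1))
c=z(np.array([[481.9,-128.6],[572.5,-140],[596.2,6.2],[496.4,15.7]]));print("card in station",np.round((c-t)*np.exp(-1j*th),1))
from workcell import ctrl, imaging
s=ctrl.state();R=s["tcp_rot"];p=s["ee_pos"]
u=np.exp(1j*th)
print("tool x axis world ang",np.arctan2(R[1,0],R[0,0]))
for n,q in [("ball",-70+97j)]:
    print(n,u*q+t)
```

```text
yaw -0.11059260219572196 origin (554.3278436141053+102.27448242580988j) scale 0.9931788968054686
[ 0.8+1.1j  1.8+0.1j -1.4+0.4j -1.4+0.6j  0.2-1.5j -0. -0.7j]
card in station [-46.5-237.5j  44.8-238.8j  52.2 -90.9j -48.  -92.4j]
tool x axis world ang 2.7237819544176074
ball (495.4611111171572+206.40760782370023j)
```

The station fits well: origin (554.3, 102.3), yaw −0.111, with residuals under 2 mm and heights as expected. The card's outer bracket face is at station y ≈ −239. First I'll move clear of the microscope and close the fingers, then turn.

The rows are not in the units I measure in: shifts go in shares of 50 mm and turns go in shares of pi rad. I convert before sending: -36 mm is -0.72, -34 mm is -0.68.

Call:
drive_effector:
  offsets: "-0.72 -0.34 0 0 0\n-0.72 -0.34 0 0 0\n-0.72 -0.34 0 0 0\n-0.72 -0.34 0 0 0\n-0.72 -0.34 0 0 0\n-0.72 -0.34 0 0 0\n-0.72 -0.34 0 0 0\n-0.72 -0.34 0 0 0\n-0.68 -0.32 0 0 0\n-0.68 -0.32 0 0 0"
  force: 20

```text
t: 1.1
ee_pos: [501.2, 248.9, 218.2]
tcp_rot: [[-0.914, 0.406, -0.001], [0.406, 0.914, -0.0], [0.001, -0.0, -1.0]]
wrist_force: [-0.4, 1.2, 0.7]
grip_width: 17.5
gripper_force: 0.0
```

Call:
drive_effector:
  offsets: "0 0 0 0.0446 0\n0 0 0 0.0446 0\n0 0 0 0.0446 0\n0 0 0 0.0446 0\n0 0 0 0.0446 0\n0 0 0 0.0446 0\n0 0 0 0.0446 0\n0 0 0 0.0446 0\n0 0 0 0.0446 0\n0 0 0 0 0"

```text
t: 2.1
ee_pos: [500.4, 250.3, 218.1]
tcp_rot: [[0.109, 0.994, -0.001], [0.994, -0.109, -0.0], [-0.0, -0.001, -1.0]]
wrist_force: [0.7, -0.2, 0.3]
grip_width: 0.4
gripper_force: 0.0
```

Add to h.py:
```python
TH=-0.1106;O=np.array([554.3,102.3])
def st():
    s=ctrl.state();p=s["ee_pos"];d=(p[0]-O[0]+1j*(p[1]-O[1]))*np.exp(-1j*TH)
    R=s["tcp_rot"];a=np.arctan2(R[1,0],R[0,0])-TH-np.pi/2
    F=s["wrist_force"];f=(F[0]+1j*F[1])*np.exp(-1j*TH)
    print("t %.2f station TCP %.1f %.1f %.1f yaw err(tool x vs +y) %.3f  F %.1f %.1f %.1f"%(s["t"],d.real,d.imag,p[2],a,f.real,f.imag,F[2]),"w",round(s["grip_width"],1))
```

```bash
python3 -c "
from h import *;st()"
```

```text
t 2.10 station TCP -69.9 141.1 218.1 yaw err(tool x vs +y) 0.001  F 0.7 -0.1 0.3 w 0.4
```

Scaled: 27 mm is 0.54, -10 mm is -0.2.

Call:
drive_effector:
  offsets: "0 0 0.54 0 0\n0 0 0.54 0 0\n-0.18 0 0 0 0\n-0.18 0 0 0 0\n-0.18 0 0 0 0\n-0.18 0 -0.04 0 0\n-0.2 0 -0.02 0 0\n-0.2 0 0 0 0\n-0.2 0 0.02 0 0\n-0.2 0 0.04 0 0"

```text
t: 3.1
ee_pos: [492.6, 173.9, 164.8]
tcp_rot: [[0.107, 0.994, 0.001], [0.994, -0.107, -0.0], [0.0, 0.001, -1.0]]
wrist_force: [-0.8, 1.8, 1.2]
grip_width: 0.5
gripper_force: 1.0
```

Run:
```python
from h import *;import cv2
st();cv2.imwrite("pics/s1.png",cv2.resize(imaging.get_image("side")[100:320,230:390],None,fx=3,fy=3,interpolation=cv2.INTER_CUBIC)[:600])
```

```text
t 3.10 station TCP -69.2 64.4 164.8 yaw err(tool x vs +y) 0.004  F -1.0 1.7 1.2 w 0.5
```

View pics/s1.png

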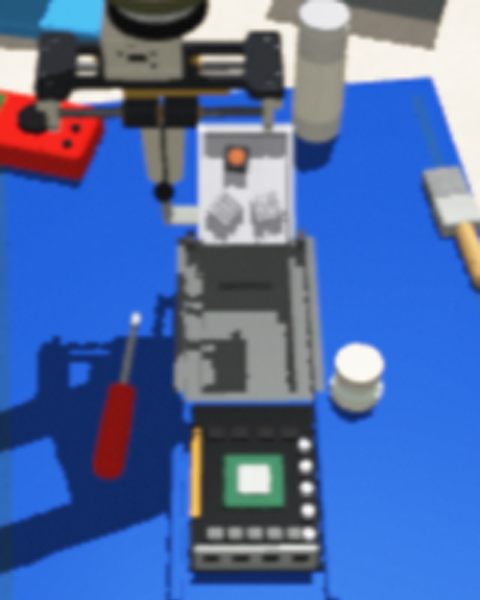

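The ball at (164,190) rests against the fingers, the tray has partly tipped and the components are still in it. I'll keep following the arc.

Scaled: -9 mm is -0.18, -8 mm is -0.16.

Call:
drive_effector:
  offsets: "-0.16 0 0.06 0 0\n-0.18 0 0.08 0 0\n-0.18 0 0.1 0 0\n-0.16 0 0.12 0 0\n-0.12 0 0.1 0 0\n-0.06 0 0.04 0 0\n0 0 0 0 0\n0 0 0 0 0\n0 0 0 0 0\n0 0 0 0 0"

```text
t: 4.15
ee_pos: [487.9, 132.4, 139.7]
tcp_rot: [[0.106, 0.994, -0.0], [0.994, -0.106, 0.0], [0.0, -0.0, -1.0]]
wrist_force: [-1.1, 0.8, -0.2]
grip_width: 0.4
gripper_force: 0.4
```

Run:
```python
from h import *;import cv2
st();cv2.imwrite("pics/s2.png",cv2.resize(imaging.get_image("side")[100:300,230:390],None,fx=3,fy=3,interpolation=cv2.INTER_CUBIC))
```

```text
t 4.15 station TCP -69.3 22.6 139.7 yaw err(tool x vs +y) 0.004  F -1.2 0.6 -0.2 w 0.4
```

View pics/s2.png

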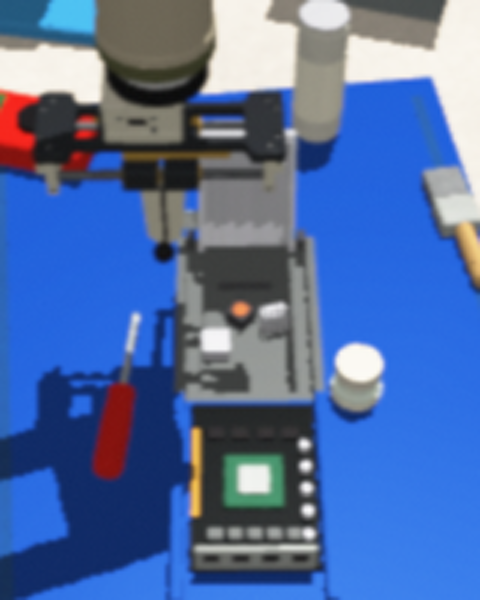

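All three components are in the well: inductor at (240,312), heatsinks at (215,340) and (272,318). I'll let the tray back gently along the arc and then lift clear.

Scaled: 10 mm is 0.2, 8 mm is 0.16.

Call:
drive_effector:
  offsets: "0.16 0 -0.14 0 0\n0.2 0 -0.14 0 0\n0.2 0 -0.12 0 0\n0.2 0 -0.08 0 0\n0.2 0 -0.04 0 0\n0.2 0 0 0 0\n0.2 0 0.02 0 0\n0.2 0 0.02 0 0\n0.2 0 0 0 0\n0.2 0 0 0 0"

```text
t: 5.2
ee_pos: [498.1, 230.2, 163.1]
tcp_rot: [[0.107, 0.994, -0.001], [0.994, -0.107, -0.001], [-0.001, -0.001, -1.0]]
wrist_force: [0.3, 0.0, 0.8]
grip_width: 0.4
gripper_force: 0.0
```

Call:
drive_effector:
  offsets: "0.2 0 0 0 0\n0.2 0 0 0 0\n0 -0.4 -0.8 0 0\n0 -0.9 -0.4 0 0\n0 -0.9 0 0 0\n0 -0.9 0 0 0\n0 -0.9 0 0 0\n0 0 0 0 0"

```text
t: 6.0
ee_pos: [298.0, 271.5, 223.9]
tcp_rot: [[0.104, 0.995, -0.001], [0.995, -0.104, 0.001], [0.001, -0.001, -1.0]]
wrist_force: [0.5, -0.4, 0.3]
grip_width: -0.0
gripper_force: 0.0
```

Run:
```python
from h import *;import cv2
st();a=cv2.resize(imaging.get_image("side")[120:320,250:370],None,fx=3,fy=3,interpolation=cv2.INTER_CUBIC)
b=cv2.resize(imaging.get_image("top")[165:240,240:340],None,fx=4,fy=4,interpolation=cv2.INTER_CUBIC)
c=np.zeros((600,770,3),np.uint8);c[:,:360]=a;c[:300,365:765]=b;cv2.imwrite("pics/s3.png",c)
```

```text
t 6.00 station TCP -273.4 139.9 223.9 yaw err(tool x vs +y) 0.007  F 0.5 -0.4 0.3 w -0.0
```

View pics/s3.png

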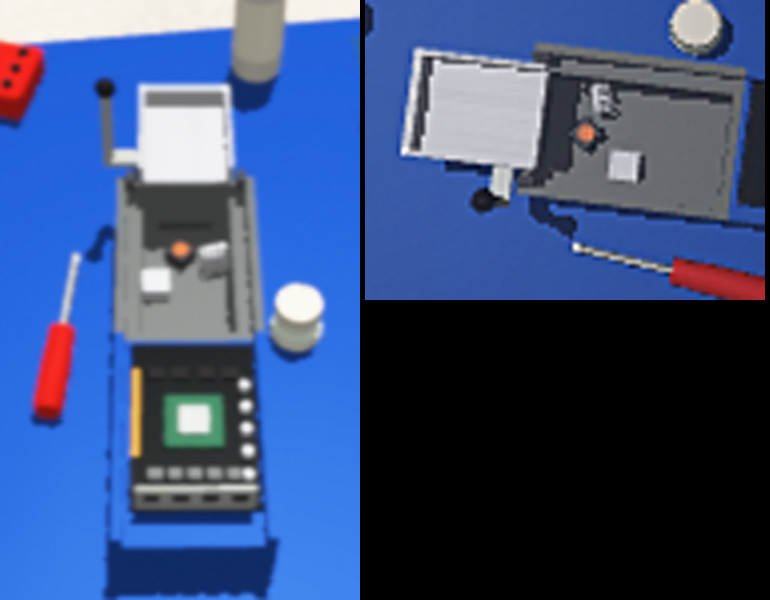

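The tray is level and empty, and the ball is back at its start. The heatsink at (213,258) side / (602,98) top looks tilted, so I'll check its height, along with those of the other two.

Run:
```python
from h import *
T=lambda u,v:("top",(u-365+.5)/4-.5+240,(v+.5)/4-.5+165)
S=lambda u,v:("side",(u+.5)/3-.5+250,(v+.5)/3-.5+120)
for n,t,s in [("hs tilted mid",(602,98),(213,258)),("hs tilted top",(604,88),(222,246)),("hs flat",(625,165),(156,280)),("ind",(586,133),(180,249)),("ball",(483,201),(105,88))]:
    p,e=tri(T(*t),S(*s));d=(p[0]-O[0]+1j*(p[1]-O[1]))*np.exp(-1j*TH);print(n,np.round([d.real,d.imag,p[2],e],1))
```

```text
hs tilted mid [25.5 30.7 18.5  2.9]
hs tilted top [32.7 28.6 38.4  2.5]
hs flat [-27.4   4.6  20.3   1.6]
ind [-4.9 40.3 20.1  2. ]
ball [-69.9  97.6 168.7   1.1]
```

All components lie below the ledges and within the well. Next I'll go behind the card's bracket.

Scaled: -42 mm is -0.84, -40 mm is -0.8, 0.006 rad is 0.0019.

Call:
drive_effector:
  offsets: "-0.8 0.54 0 0 0\n-0.8 0.54 0 0 0\n-0.8 0.54 0 0 0\n-0.8 0.54 0 0 0\n-0.8 0.54 0 0 0\n-0.8 0.54 0 0 0\n-0.8 0.54 0 0 0\n-0.8 0.54 0 0 0\n-0.84 0.58 0 0 0\n-0.84 0.58 0 0.0019 0"

```text
t: 7.1
ee_pos: [531.3, -161.9, 223.1]
tcp_rot: [[0.115, 0.993, -0.0], [0.993, -0.115, -0.0], [-0.0, -0.0, -1.0]]
wrist_force: [0.5, 0.2, 0.2]
grip_width: 0.2
gripper_force: 0.0
```

Call:
drive_effector:
  offsets: "0 0 0.8 0 0\n0 0 0.8 0 0\n0 0 0.8 0 0\n0 0 0 0 0"

```text
t: 7.5
ee_pos: [525.7, -157.9, 96.4]
tcp_rot: [[0.114, 0.993, -0.011], [0.993, -0.114, 0.004], [0.003, -0.012, -1.0]]
wrist_force: [-0.0, -0.7, -0.7]
grip_width: 0.5
gripper_force: 0.0
```

Run:
```python
from h import *
st()
```

```text
t 7.50 station TCP 0.3 -261.8 96.4 yaw err(tool x vs +y) -0.004  F 0.0 -0.7 -0.7 w 0.5
```

Scaled: 17 mm is 0.34, 15 mm is 0.3.

Call:
drive_effector:
  offsets: "0 0 0 0 0\n0 0 0.34 0 0\n0 0 0.3 0 0\n0 0 0 0 0\n0 0 0 0 0"

```text
t: 8.0
ee_pos: [530.5, -158.6, 72.6]
tcp_rot: [[0.113, 0.994, 0.001], [0.994, -0.113, -0.0], [-0.0, 0.001, -1.0]]
wrist_force: [0.3, -0.1, -0.5]
grip_width: 0.2
gripper_force: 0.0
```

Run:
```python
from h import *
import cv2
st();cv2.imwrite("pics/s4.png",cv2.resize(imaging.get_image("side")[170:330,250:370],None,fx=3.5,fy=3.5,interpolation=cv2.INTER_CUBIC))
```

```text
t 8.00 station TCP 5.1 -261.9 72.6 yaw err(tool x vs +y) -0.002  F 0.3 -0.0 -0.5 w 0.2
```

View pics/s4.png

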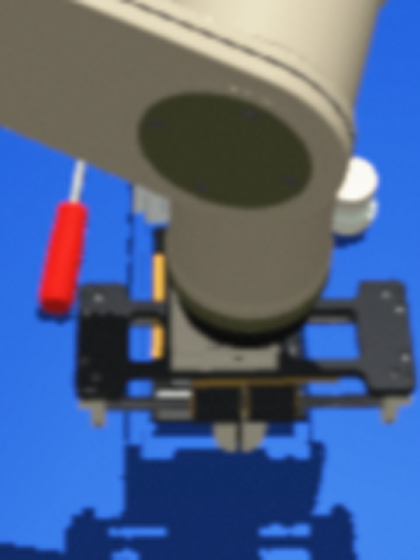

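The fingers at (238,435) are behind the bracket, which is at about (173,405). I'll lower a little more, centre and push.

Scaled: 10 mm is 0.2, 8 mm is 0.16.

Call:
drive_effector:
  offsets: "0 -0.08 0.12 0 0\n0 0 0.1 0 0\n0.12 0 0 0 0\n0.16 0 0 0 0\n0.2 0 0 0 0\n0.2 0 0 0 0\n0.2 0 0 0 0\n0.2 0 0 0 0\n0.2 0 0 0 0\n0.2 0 0 0 0"

```text
t: 9.05
ee_pos: [534.5, -83.5, 60.7]
tcp_rot: [[0.113, 0.994, 0.0], [0.994, -0.113, -0.0], [-0.0, 0.0, -1.0]]
wrist_force: [0.2, -1.5, -0.6]
grip_width: 0.8
gripper_force: 0.7
```

```bash
python3 -c "
from h import *;st()"
```

```text
t 9.05 station TCP 0.8 -186.8 60.7 yaw err(tool x vs +y) -0.002  F 0.3 -1.5 -0.6 w 0.8
```

Scaled: 10 mm is 0.2, 4 mm is 0.08.

Call:
drive_effector:
  offsets: "0.2 0 0 0 0\n0.2 0 0 0 0\n0.2 0 0 0 0\n0.2 0 0 0 0\n0.2 0 0 0 0\n0.2 0 0 0 0\n0.2 0 0 0 0\n0.08 0 0 0 0\n0 0 0 0 0"

```text
t: 9.95
ee_pos: [542.6, -9.9, 60.5]
tcp_rot: [[0.112, 0.994, -0.0], [0.994, -0.112, 0.001], [0.001, -0.0, -1.0]]
wrist_force: [-0.1, 0.4, 0.2]
grip_width: 0.9
gripper_force: 0.0
```

Run:
```python
from h import *
import cv2
st();a=cv2.resize(imaging.get_image("side")[140:300,250:370],None,fx=3.5,fy=3.5,interpolation=cv2.INTER_CUBIC)
b=cv2.resize(imaging.get_image("top")[165:240,240:360],None,fx=3,fy=3,interpolation=cv2.INTER_CUBIC)
c=np.zeros((560,790,3),np.uint8);c[:,:420]=a;c[:225,425:785]=b;cv2.imwrite("pics/s5.png",c)
```

```text
t 9.95 station TCP 0.8 -112.8 60.5 yaw err(tool x vs +y) -0.002  F -0.2 0.4 0.2 w 0.9
```

View pics/s5.png

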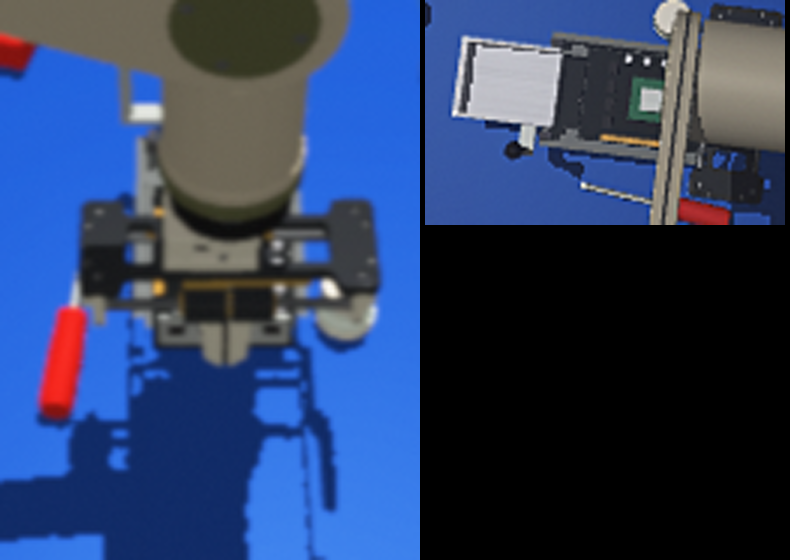

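The card is square between the rails and ahead of the fingers, with its bracket at about (225,330). For the last stretch I'll go slowly and watch the force.

Scaled: 5 mm is 0.1, 4 mm is 0.08.

Call:
drive_effector:
  offsets: "0.1 0 0 0 0\n0.1 0 0 0 0\n0.1 0 0 0 0\n0.08 0 0 0 0\n0.06 0 0 0 0\n0 0 0 0 0"

```text
t: 10.65
ee_pos: [545.3, 11.6, 60.7]
tcp_rot: [[0.112, 0.994, 0.0], [0.994, -0.112, 0.0], [0.0, 0.0, -1.0]]
wrist_force: [0.6, 0.2, -0.6]
grip_width: 0.6
gripper_force: 0.0
```

```bash
python3 -c "
from h import *;st()"
```

```text
t 10.65 station TCP 1.0 -91.2 60.7 yaw err(tool x vs +y) -0.002  F 0.6 0.3 -0.6 w 0.6
```

Call:
drive_effector:
  offsets: "0.04 0 0 0 0\n0.02 0 0 0 0\n0 0 0 0 0"

```text
t: 10.95
ee_pos: [545.5, 14.1, 60.7]
tcp_rot: [[0.113, 0.994, 0.0], [0.994, -0.113, 0.0], [0.0, 0.0, -1.0]]
wrist_force: [0.3, -0.3, -0.5]
grip_width: 0.4
gripper_force: 0.1
```

```bash
python3 -c "
from h import *;st()"
```

```text
t 10.95 station TCP 1.0 -88.7 60.7 yaw err(tool x vs +y) -0.002  F 0.3 -0.3 -0.5 w 0.4
```

Scaled: 1 mm is 0.02.

Call:
drive_effector:
  offsets: "0.02 0 0 0 0\n0.02 0 0 0 0\n0.02 0 0 0 0\n0 0 0 0 0"

```text
t: 11.35
ee_pos: [545.9, 17.1, 60.7]
tcp_rot: [[0.113, 0.994, 0.0], [0.994, -0.113, 0.0], [0.0, 0.0, -1.0]]
wrist_force: [-0.1, 0.1, -0.5]
grip_width: 0.7
gripper_force: 0.2
```

```bash
python3 -c "
from h import *;st()"
```

```text
t 11.35 station TCP 1.1 -85.6 60.7 yaw err(tool x vs +y) -0.002  F -0.1 0.1 -0.5 w 0.7
```

Call:
drive_effector:
  offsets: "0.02 0 0 0 0\n0.02 0 0 0 0\n0 0 0 0 0"

```text
t: 11.65
ee_pos: [546.1, 19.1, 60.6]
tcp_rot: [[0.113, 0.994, -0.0], [0.994, -0.113, 0.0], [0.0, -0.0, -1.0]]
wrist_force: [0.4, -1.3, -0.5]
grip_width: 0.7
gripper_force: 0.3
```

```bash
python3 -c "
from h import *;st()"
```

```text
t 11.65 station TCP 1.0 -83.5 60.6 yaw err(tool x vs +y) -0.002  F 0.5 -1.2 -0.5 w 0.7
```

Scaled: 1 mm is 0.02.

Call:
drive_effector:
  offsets: "0.02 0 0 0 0\n0.02 0 0 0 0\n0 0 0 0 0"

```text
t: 11.95
ee_pos: [546.3, 21.1, 60.7]
tcp_rot: [[0.113, 0.994, -0.0], [0.994, -0.113, 0.0], [0.0, -0.0, -1.0]]
wrist_force: [0.9, -1.1, -0.2]
grip_width: 0.5
gripper_force: 0.5
```

```bash
python3 -c "
from h import *;st()"
```

```text
t 11.95 station TCP 1.0 -81.6 60.7 yaw err(tool x vs +y) -0.002  F 1.0 -1.0 -0.2 w 0.5
```

Call:
drive_effector:
  offsets: "0.01 0 0 0 0\n0.01 0 0 0 0\n0 0 0 0 0"

```text
t: 12.25
ee_pos: [546.3, 21.1, 60.7]
tcp_rot: [[0.113, 0.994, -0.0], [0.994, -0.113, -0.001], [-0.001, -0.0, -1.0]]
wrist_force: [-1.5, -5.2, 0.6]
grip_width: 0.6
gripper_force: 3.0
```

```bash
python3 -c "
from h import *;st()"
```

```text
t 12.25 station TCP 1.0 -81.6 60.7 yaw err(tool x vs +y) -0.003  F -0.9 -5.3 0.6 w 0.6
```

The force rose to 5 N with no further motion, so the card is at the stop. I'll back off, lift away and look.

Scaled: -45 mm is -0.9, -20 mm is -0.4.

Call:
drive_effector:
  offsets: "-0.2 0 0 0 0\n-0.4 0 0 0 0\n0 0 -0.9 0 0\n0 0 -0.9 0 0\n0 0 -0.9 0 0\n-0.4 -0.9 0 0 0\n-0.4 -0.9 0 0 0\n-0.4 -0.9 0 0 0\n-0.4 -0.9 0 0 0\n0 0 0 0 0"

```text
t: 13.25
ee_pos: [351.4, -67.9, 195.5]
tcp_rot: [[0.115, 0.993, 0.001], [0.993, -0.115, -0.001], [-0.001, 0.001, -1.0]]
wrist_force: [-0.1, 0.2, 0.3]
grip_width: 0.7
gripper_force: 0.0
```

Run:
```python
from h import *
import cv2
st();A=imaging.get_image("side");B=imaging.get_image("top");cv2.imwrite("pics/sideF.png",A);cv2.imwrite("pics/topF.png",B)
a=cv2.resize(A[135:285,260:360],None,fx=4,fy=4,interpolation=cv2.INTER_CUBIC)
b=cv2.resize(B[165:240,245:345],None,fx=3.9,fy=3.9,interpolation=cv2.INTER_CUBIC)
c=np.zeros((600,795,3),np.uint8);c[:,:400]=a;c[:b.shape[0],405:405+b.shape[1]]=b;cv2.imwrite("pics/s6.png",c)
```

```text
t 13.25 station TCP -182.9 -191.5 195.5 yaw err(tool x vs +y) -0.004  F -0.1 0.2 0.3 w 0.7
```

View pics/s6.png

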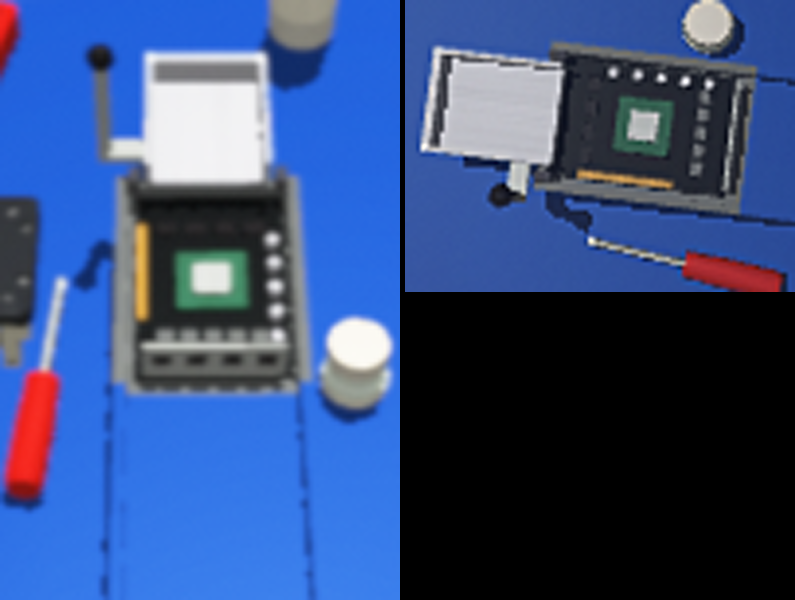

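The card appears to lie between the walls, inside the sill. I'll measure the bracket top and compare it with the 85 mm expected when home.

Run:
```python
from h import *
T=lambda u,v:("top",(u-405+.5)/3.9-.5+245,(v+.5)/3.9-.5+165)
S=lambda u,v:("side",(u+.5)/4-.5+260,(v+.5)/4-.5+135)
for n,t,s in [("brk +x",(747,80),(288,344)),("brk -x",(731,195),(142,347)),("ball",(499,195),(99,57)),("chip",(643,126),(212,278)),("case -x-y",(741,212),(113,383)),("case +x-y",(756,69),(310,381))]:
    p,e=tri(T(*t),S(*s));d=(p[0]-O[0]+1j*(p[1]-O[1]))*np.exp(-1j*TH);print(n,np.round([d.real,d.imag,p[2],e],1))
```

```text
brk +x [ 45.4 -77.9  96.8   2.4]
brk -x [-45.7 -76.1  92.6   2.4]
ball [-70.   98.9 167.9   2.5]
chip [ 1.   2.7 60.6  0.9]
case -x-y [-61.1 -86.4  69.6   3.2]
case +x-y [ 59.1 -84.6  67.    0.1]
```

The vision is too coarse for a 3 mm drop, with bracket height scattering by several mm. I'll probe the bracket top with the fingertips, expecting 85 if home and 88 if still on the sill.

Scaled: 40 mm is 0.8, 39 mm is 0.78.

Call:
drive_effector:
  offsets: "0.46 0.72 0 0 0\n0.46 0.72 0 0 0\n0.46 0.72 0 0 0\n0.46 0.72 0 0 0\n0.52 0.78 0 0 0\n0 0 0 0 0\n0 0 0.8 0 0\n0 0 0.8 0 0\n0 0 0 0 0\n0 0 0 0 0"

```text
t: 14.35
ee_pos: [550.0, 29.9, 115.1]
tcp_rot: [[0.112, 0.994, -0.003], [0.994, -0.112, 0.0], [0.0, -0.003, -1.0]]
wrist_force: [0.1, -0.0, 0.6]
grip_width: -0.1
gripper_force: 0.0
```

```bash
python3 -c "
from h import *;st()"
```

```text
t 14.35 station TCP 3.7 -72.4 115.1 yaw err(tool x vs +y) -0.002  F 0.2 -0.0 0.6 w -0.1
```

Scaled: 15 mm is 0.3, 10 mm is 0.2.

Call:
drive_effector:
  offsets: "0 0 0.3 0 0\n0 0 0.2 0 0\n0 0 0.04 0 0\n0 0 0 0 0"
  only: "ee_pos|force"

```text
ee_pos: [550.1, 29.5, 88.6]
wrist_force: [-0.1, 0.5, -0.9]
gripper_force: 0.0
```

Call:
drive_effector:
  offsets: "0 0 0.02 0 0\n0 0 0 0 0"
  only: "ee_pos|force"

```text
ee_pos: [550.7, 29.5, 88.2]
wrist_force: [-0.7, -0.6, 0.4]
gripper_force: 0.0
```

Call:
drive_effector:
  offsets: "0 0 0.02 0 0\n0 0 0 0 0"
  only: "ee_pos|force"

```text
ee_pos: [550.4, 29.6, 86.7]
wrist_force: [-0.4, 0.6, 0.2]
gripper_force: 0.0
```

Call:
drive_effector:
  offsets: "0 0 0.02 0 0\n0 0 0 0 0"
  only: "ee_pos|force"

```text
ee_pos: [550.2, 29.6, 85.5]
wrist_force: [-0.3, 0.1, 0.8]
gripper_force: 0.0
```

No contact at 85.5, so it is already below the on-sill height. A little further for contact.

Scaled: 1 mm is 0.02.

Call:
drive_effector:
  offsets: "0 0 0.02 0 0\n0 0 0 0 0"
  only: "ee_pos|wrist_force"

```text
ee_pos: [550.4, 29.6, 85.2]
wrist_force: [-1.6, -0.5, 4.3]
```

Call:
drive_effector:
  offsets: "0 0 0.02 0 0\n0 0 0 0 0"
  only: "ee_pos|wrist_force"

```text
ee_pos: [550.5, 29.6, 85.0]
wrist_force: [-5.7, 0.5, 11.2]
```

The contact at 85.1 with rising force shows the card is down on the ledges. I'll retreat and compare numerically with the earlier pictures, since my viewing budget is used up.

Scaled: -45 mm is -0.9, -39 mm is -0.78.

Call:
drive_effector:
  offsets: "0 0 -0.3 0 0\n0 0 -0.9 0 0\n0 0 -0.9 0 0\n-0.46 -0.72 0 0 0\n-0.46 -0.72 0 0 0\n-0.46 -0.72 0 0 0\n-0.46 -0.72 0 0 0\n-0.52 -0.78 0 0 0\n0 0 0 0 0\n0 0 0 0 0"
  only: "t:|ee_pos"

```text
t: 16.75
ee_pos: [355.4, -67.6, 189.8]
tcp_rot: [[0.115, 0.993, 0.003], [0.993, -0.115, -0.001], [-0.001, 0.003, -1.0]]
```

Run:
```python
from h import *
import cv2
for n in("side","top"):
    d=cv2.absdiff(imaging.get_image(n),cv2.imread(f"pics/{n}F.png")).max(2)
    r=d[135:250,285:350] if n=="side" else d[170:225,250:337]
    ys,xs=np.where(r>50);print(n,"changed px in station:",len(xs),(xs.min(),xs.max(),ys.min(),ys.max()) if len(xs) else "")
```

```text
side changed px in station: 0 
top changed px in station: 0
```

```bash
python3 -c "
from workcell import ctrl, imaging;print(ctrl.job_done())"
```

```text
the job is handed in; nothing more can be done
None
```

The job is handed in at about 17 s: all three components are in the well, the card is flat and home behind the sill (bracket top probed at 85 mm), the tray is back level, and nothing else was touched.

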